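# Clamp a chocolate mould in its fixture

### The job

Push the empty white chocolate mould along the fixture plate until it sits fully home against the back stop; only then flip both clamp levers inwards past centre so that they snap shut and hold the mould down. Do it all by pushing with the fingers: do not lift or tip the mould, and leave the other things where they are.

Things in the scene. Friction and masses are not known exactly. Their poses are not given: they have to be found in the camera images.
- fixture: Mould-clamping fixture, fixed to the table: dark steel plate 270 (x) x 340 (y) mm on rubber feet, its top 30 mm above the table, with a back stop, two guide rails and two clamps. Origin: centre of its underside, at table height; x points away from the robot to the stop, y to the left, z up (turned up to 0.25 rad either way).
- mould: Empty white chocolate mould lying on the plate between the rails: 110 (x) x 180 (y) x 24 mm, 0.25 to 0.5 kg, open cavities, a solid rim 25 mm wide at each y end. Origin: centre of its underside; axes as the fixture's. It starts 40 to 75 mm short of the stop. Fully home, its origin lies at fixture x = 0.030 m and its near edge at -0.025 m.
- stop_face (a point): Middle of the back stop's front face, 12 mm above the plate, at fixture x = 0.085 m. The stop is a fixed steel bar 200 mm wide (y), 12 mm thick, 40 mm high above the plate. The mould's far edge touches it when home.
- channel (a point): Centre of the plate's top, between the two steel guide rails. These are 12 mm high and 10 mm wide, run along the fixture's x from -0.095 to 0.085 m, inner faces at y = -0.093 and 0.093 m; the mould slides between them with 3 mm play on each side.
- clamp_left (a joint): Angle (rad) of the left clamp lever (fixture's +y side). 0: open, handle leaning 0.62 outwards, away from the mould, pressing arm raised. 0.62: handle upright, dead centre. About 1.24: shut, handle leaning 0.62 inwards, pad pressing on the mould's end rim (end stop 1.27). A spring drives it away from 0.62 either way, so past centre it snaps; the handle's end takes 2 to 4 N.
- pivot_left (a point): Pivot of the left clamp lever, axis along the fixture's x, at fixture (0.045, +0.135, 0.075) m. Its bracket is 60 mm long in x, 40 mm wide, up to 86 mm above the table. From the pivot the handle is a straight bar 95 mm long, its outer 55 mm a black rubber grip 18 mm thick. The pressing arm, 60 mm, points level to the mould when shut; rubber pad 18 mm across.
- clamp_left_tip (a point): Centre of the rounded end of the left clamp's handle, 95 mm from the pivot (rubber reaches 9 mm further). Open it lies at about fixture (0.045, +0.190, 0.152) m, upright at (0.045, +0.135, 0.170), shut at about (0.045, +0.080, 0.152).
- clamp_right (a joint): Angle (rad) of the right clamp lever (fixture's -y side). 0: open, handle leaning 0.62 outwards, away from the mould, pressing arm raised. 0.62: handle upright, dead centre. About 1.24: shut, handle leaning 0.62 inwards, pad pressing on the mould's end rim (end stop 1.27). A spring drives it away from 0.62 either way, so past centre it snaps; the handle's end takes 2 to 4 N.
- pivot_right (a point): Pivot of the right clamp lever, axis along the fixture's x, at fixture (0.045, -0.135, 0.075) m. Its bracket is 60 mm long in x, 40 mm wide, up to 86 mm above the table. From the pivot the handle is a straight bar 95 mm long, its outer 55 mm a black rubber grip 18 mm thick. The pressing arm, 60 mm, points level to the mould when shut; rubber pad 18 mm across.
- clamp_right_tip (a point): Centre of the rounded end of the right clamp's handle, 95 mm from the pivot (rubber reaches 9 mm further). Open it lies at about fixture (0.045, -0.190, 0.152) m, upright at (0.045, -0.135, 0.170), shut at about (0.045, -0.080, 0.152).
- spare_mould: Bystander: smaller empty white mould, 80 x 120 x 20 mm, lying on the table left of the fixture; not needed. Origin: centre of its underside.
- sample_cup: Bystander: small steel cup, 40 mm across, 40 mm high, standing on the fixture plate near its front left corner; not needed. Origin: centre of its underside.
- thumb_nut: Bystander: brass thumb nut, 24 mm across, 16 mm high, lying on the fixture plate behind the stop; not needed. Origin: centre of its underside.
- spatula: Bystander: wooden-handled spatula 260 mm long, lying on the table in front on the right; not needed. Origin: a point on its underside.
- brush: Bystander: brush 180 mm long, lying on the table in front on the left; not needed. Origin: a point on its underside.
- jar: Bystander: closed amber glass jar, 72 mm across, 90 mm high, on the table at the right; not needed. Origin: centre of its underside.
- pail: Bystander: open steel pail, 150 mm across, 130 mm high, on the table at the left; not needed. Origin: centre of its underside.

How it is judged:
On the way, in this order (a step that is already met when the one before it is completed fails the run):
1. the mould is fully home against the back stop while both clamps are still open (x of mould in the frame of fixture above 0.027 m and angle between the x axis of mould and the x axis of fixture, either way round below 0.04 rad and value of joint each of clamp_left, clamp_right below 0.5 rad), for 0.2 s.
2. both clamps have snapped shut on the mould (value of joint each of clamp_left, clamp_right above 1.12 rad and contact force between each of clamp_left, clamp_right and mould above 0.5 N), for 0.2 s.
At the end, for the whole second after the job is handed in: The mould lies flat on the plate within 3 mm of the back stop and straight to 0.04 rad, at rest, both clamp levers beyond 1.12 rad (shut), each pad pressing on the mould with more than 0.5 N (all of step 2 and x of mould in the frame of fixture above 0.027 m and angle between the x axis of mould and the x axis of fixture, either way round below 0.04 rad and linear speed of mould below 0.02 m/s and z of mould in the frame of fixture below 0.034 m and angle between mould's own z axis and vertical below 0.05 rad); the robot touches nothing.
It fails at once if the mould is lifted more than 15 mm off the plate or tipped more than 0.25 rad (z of mould in the frame of fixture above 0.045 m or angle between mould's own z axis and vertical above 0.25 rad).
It fails at once if another thing is moved more than 30 mm (distance of any of spare_mould, sample_cup, thumb_nut, spatula, brush, jar, pail from where it was at the start of the episode above 0.03 m).
It also fails if it takes over 61 s, if anything falls off the work surface, if the arm or the gripper's body presses on something with over 40 N, if the wrist force passes 120 N, or if a joint passes its speed limit or range.

### The arm

A 6-joint arm with a two-finger parallel gripper is mounted at the origin on the work surface. World frame = base frame: x ahead of the robot, y to its left, z up, the work surface at z = 0. Lengths are in m, angles in rad, forces in N, time in s.
With the tool pointing down it reaches from about 0.225 to 0.875 m from the base axis. Payload 3.4 kg.
Tool frame: the origin (TCP) lies midway between the tips of the shut fingers; the grasp point (between the pads) lies 19 mm behind it; z points along the fingers, y is the line along which they close (so a half turn about z gives the same grasp; the last joint's range is limited). The gripper opens to 85 mm and grips with 20 to 120 N. Pads are 22 mm wide; open, the fingers measure 114 mm over their backs; the gripper's body (76 mm by 85 mm) begins 54 mm behind the grasp point. The pads swing forward as they close: fully open they stand 13 mm farther back than shut.
Start: joints at [-1.305, 0.276, 1.505, -0, 1.361, -0.121], TCP at [0.217, -0.533, 0.205] pointing down, gripper open.
Joint ranges: [-2.89, 2.89], [-0.75, 2.08], [0.22, 2.7], [-1.18, 4.32], [0.11, 2.71], [-2.7, 2.7]. Speed limits (rad/s): [2.57, 2.57, 3.14, 3.14, 3.14, 3.14].

### API

Orientations are given as [roll, pitch, yaw] about the fixed x, y, z axes, in that order (R = Rz(yaw) Ry(pitch) Rx(roll)).
In Python, from bench import env gives the robot as it stands. The module is installed in compiled form; this text tells all that it offers.
- The arm moves only by the shell command python3 -m jog 'ROWS' [FORCE]. ROWS is JSON, a list that holds one entry, the list of rows, each a list of 7 numbers: the closure, from -1 (fully open) to 1 (shut), then the shift along the tool's x, y, z normalised to -1 to 1, where 1 is 0.1 m, then the turn, a rotation vector about the tool's x, y, z normalised to -1 to 1, where 1 is 180 degrees. A call has 1 to 20 rows; each row is the pose to reach, as a shift and turn from the pose commanded when the call began, along the tool's axes at that moment, turning the shorter way round; what a row does not reach only later rows make up. A row lasts 1/12 s, in which the tool goes at most 41.7 mm and 7.16 degrees, less where a joint would pass 70% of its speed; a pose out of reach is approached as far as the arm can. A call with a number of a shift or a turn outside -1 to 1 is refused whole. A call with a gripper value outside its range is refused whole. The fingers move at their own pace and stop on an object; FORCE is the grip in N (left out, the last holds). Time passes only in rows, so rows that repeat a pose let the fingers close. It gives the time, the measured TCP pose, the force, the opening and the grip force at its end, in the units of the state.
- env.sense(): the state, without advancing time (a new reading comes with each control period).
- env.snapshot(name): name is "scene" or "top"; returns the picture (384x512x3 uint8, blue, green, red); there is no depth.
- env.camera_info(name): a dict with "vertical_fov" (degrees; the focal length in pixels is half the picture's height over the tangent of half this angle, whatever the lens; pixels are square), "cx", "cy" (the principal point, pixels), "eye" and "attitude" of the camera in the world. Camera axes: x right, y down, z forward; pixel columns grow to the right and rows downward; lengths in m; the calibration is good to about 2 mm. A picture is of the moment at which its call begins. camera_info takes no time and is no camera call.
- env.close_job(): hands the job in; it is judged then, once.
Trained networks look in the newest picture that a camera, given by its name, has taken for a name from the list of things; names that differ only in an ending like _2 or _b are one class to them, and where a whole thing is asked for, a point or a joint stands for the part that bears it (a point fixed in the world has none). Each returns a list of dicts, best first, with "conf" (0 to 1); they miss things now and then, are a little off and sometimes report something else, mostly with a low value. They report only what shows in the picture. A call takes as long as a camera call.
- env.find_in(camera, thing): "position" ([x, y, z] in m, in world coordinates, good to about 4 mm: the middle of the surface that is visible of it).
- env.spot_point(camera, thing): "position" ([x, y, z] in m, in world coordinates, good to about 4 mm: a listed point, or the origin of a listed thing).
The state is a dict: "t": time; "qpos": joint angles; "qvel": joint speeds; "joint_efforts": joint torques, N m; "ee_pos": TCP position; "tool_rot": TCP orientation; "ft_force": force on the tool from outside, world axes, zero at the start; "wrist_torque": the same for the moment, N m; "finger_gap": finger opening in m; "finger_force": force on a finger pad.
Only numpy, scipy, OpenCV 4.12 (cv2) and the standard library are available. Lean on these libraries where they do the work, as an engineer would, in place of code of your own. Each camera call takes 0.05 s, during which the arm holds its last target. There are 200 camera calls.

## Working session

There is one attempt and no reset: what is moved stays moved. The work goes in short steps, Python scripts to look and compute and a shell command to move; the robot and the scene stay as the last step left them, time stands still between calls to the robot, and variables do not carry over. Pictures are saved under pics/ and viewed, at most 10 in all, crops included, and the job is handed in when it is done.

```bash
mkdir -p pics
python3 - <<'E'
from bench import env
import cv2,numpy as np
a=env.snapshot("scene");b=env.snapshot("top")
cv2.imwrite("pics/a.png",a);cv2.imwrite("pics/b.png",b)
for c in("scene","top"):
  for n in("stop_face","channel","mould","pivot_left","pivot_right","clamp_left_tip","clamp_right_tip","sample_cup","fixture"):
    r=env.spot_point(c,n); print(c,n,[(np.round(x["position"],3).tolist(),round(x["conf"],2)) for x in r[:2]])
for n in("jar","pail","spatula","brush","spare_mould"):
    r=env.spot_point("top",n); print(n,[(np.round(x["position"],3).tolist(),round(x["conf"],2)) for x in r[:1]])
print(env.sense()["tool_rot"],env.sense()["ee_pos"],env.sense()["t"])
E
```

```text
scene stop_face [([0.654, -0.008, 0.044], 0.63)]
scene channel [([0.57, -0.01, 0.031], 0.65), ([0.299, -0.332, 0.007], 0.55)]
scene mould [([0.547, -0.007, 0.028], 0.9)]
scene pivot_left [([0.613, 0.126, 0.071], 0.77), ([0.624, -0.141, 0.07], 0.49)]
scene pivot_right [([0.625, -0.143, 0.072], 0.63)]
scene clamp_left_tip [([0.614, 0.181, 0.154], 0.59)]
scene clamp_right_tip [([0.623, -0.2, 0.152], 0.74)]
scene sample_cup [([0.467, 0.118, 0.035], 0.61)]
scene fixture [([0.571, -0.012, 0.002], 0.8)]
top stop_face []
top channel [([0.573, -0.007, 0.034], 0.7), ([0.621, -0.2, 0.152], 0.19)]
top mould [([0.548, -0.007, 0.029], 0.98)]
top pivot_left [([0.612, 0.128, 0.073], 0.94)]
top pivot_right [([0.616, -0.139, 0.076], 0.72)]
top clamp_left_tip [([0.604, 0.183, 0.154], 0.66), ([0.545, -0.01, 0.03], 0.16)]
top clamp_right_tip [([0.619, -0.201, 0.152], 0.58)]
top sample_cup [([0.468, 0.118, 0.028], 0.48)]
top fixture [([0.569, -0.007, 0.002], 0.78)]
jar [([0.484, -0.453, 0.0], 0.71)]
pail [([0.645, 0.441, 0.001], 0.96)]
spatula [([0.299, -0.327, -0.0], 0.87)]
brush [([0.307, 0.299, 0.003], 0.58)]
spare_mould [([0.447, 0.397, -0.004], 0.94)]
[ 3.14147206e+00 -1.62894278e-06  3.86797815e-01] [ 0.21691737 -0.53256092  0.20464415] 1.25
```

View pics/a.png

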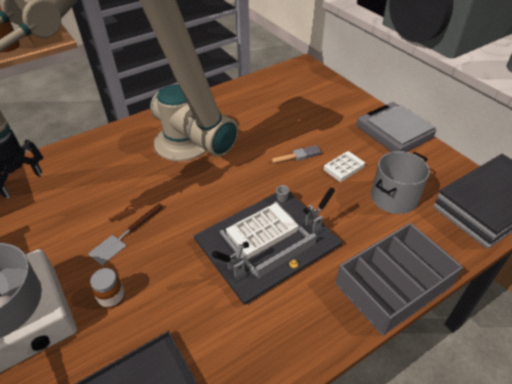

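View pics/b.png

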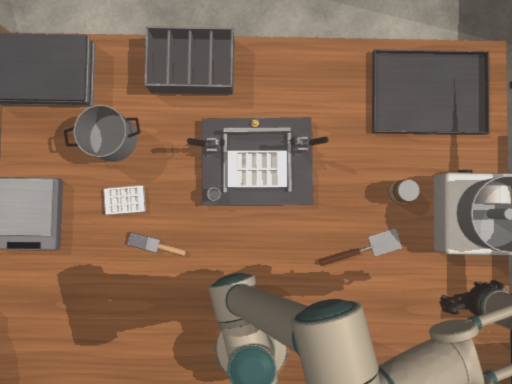

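The pictures agree with the networks. The fixture is near (0.571, -0.008) with yaw of about 0.03, and the mould is about 53 mm short. The clamps are open and the cup is at the front left. I'll move to behind the mould with the gripper open.

```bash
python3 -m jog '[[[-1,1,-0.95,0,0,0,0.1136],[-1,1,-0.95,0,0,0,0.1136],[-1,1,-0.95,0,0,0,0.1136],[-1,1,-0.95,0,0,0,0.1136],[-1,1,-0.95,0,0,0,0.1136]]]' 
for i in 1 2 3; do python3 -m jog '[[[-1,0.48,-0.985,0,0,0,0],[-1,0.48,-0.985,0,0,0,0],[-1,0.48,-0.985,0,0,0,0],[-1,0.48,-0.985,0,0,0,0]]]'; done
python3 -m jog '[[[-1,0.48,-0.985,0,0,0,0],[-1,0.48,-0.985,0,0,0,0],[-1,0.48,-0.985,0,0,0,0],[-1,0.48,-0.985,0,0,0,0],[-1,0.48,-0.985,0,0,0,0]]]'
python3 - <<'E'
from bench import env
s=env.sense();print(s["ee_pos"],s["tool_rot"],s["t"],s["qpos"])
E
```

```text
t: 1.67
ee_pos: [0.2746, -0.4035, 0.205]
tool_rot: [-3.141, -0.001, 0.034]
ft_force: [-0.1, -0.5, -1.1]
finger_gap: 0.0855
finger_force: 0.0
t: 2.0
ee_pos: [0.3197, -0.3038, 0.2048]
tool_rot: [-3.14, -0.001, 0.034]
ft_force: [-0.5, -0.2, -0.1]
finger_gap: 0.0857
finger_force: 0.0
t: 2.33
ee_pos: [0.3652, -0.2048, 0.2049]
tool_rot: [-3.141, -0.002, 0.034]
ft_force: [0.4, -0.3, -0.1]
finger_gap: 0.0851
finger_force: 0.0
t: 2.67
ee_pos: [0.411, -0.1056, 0.2048]
tool_rot: [-3.141, -0.002, 0.034]
ft_force: [-1.7, 0.3, 0.7]
finger_gap: 0.0856
finger_force: 0.0
t: 3.08
ee_pos: [0.4549, -0.0086, 0.2044]
tool_rot: [3.14, -0.0, 0.032]
ft_force: [-0.1, -0.4, -0.0]
finger_gap: 0.0855
finger_force: 0.0
[ 0.45493211 -0.00862517  0.20444205] [ 3.13955747e+00 -1.13329191e-05  3.21420321e-02] 3.0833 [-0.17034534  0.09360576  1.74096316 -0.0020629   1.30660388  1.36884723]
```

```bash
python3 -m jog '[[[-1,0,0,0.9,0,0,0],[-1,0,0,0.9,0,0,0],[-1,0,0,0.9,0,0,0],[-1,0,0,0.9,0,0,0]]]'
python3 -m jog '[[[-1,0,0,0.4,0,0,0],[-1,0,0,0.6,0,0,0],[-1,0,0,0.75,0,0,0],[-1,0,0,0.88,0,0,0],[-1,0,0,0.88,0,0,0],[-1,0,0,0.88,0,0,0]]]'
python3 - <<'E'
from bench import env
import cv2,numpy as np
a=env.snapshot("scene");cv2.imwrite("pics/c.png",cv2.resize(a[150:320,170:370],None,fx=3,fy=3))
for c in("scene",):
  for n in("mould","channel"):
    r=env.spot_point(c,n); print(c,n,[(np.round(x["position"],3).tolist(),round(x["conf"],2)) for x in r[:2]])
E
```

```text
t: 3.42
ee_pos: [0.4512, -0.0089, 0.1125]
tool_rot: [-3.141, 0.007, 0.028]
ft_force: [-0.4, 0.1, 0.2]
finger_gap: 0.0855
finger_force: 0.0
t: 3.92
ee_pos: [0.4555, -0.0085, 0.028]
tool_rot: [3.141, -0.002, 0.029]
ft_force: [-1.1, 0.5, 1.3]
finger_gap: 0.0853
finger_force: 0.0
scene mould [([0.546, -0.011, 0.025], 0.84)]
scene channel [([0.572, -0.009, 0.032], 0.89), ([0.543, -0.007, 0.025], 0.56)]
```

View pics/c.png

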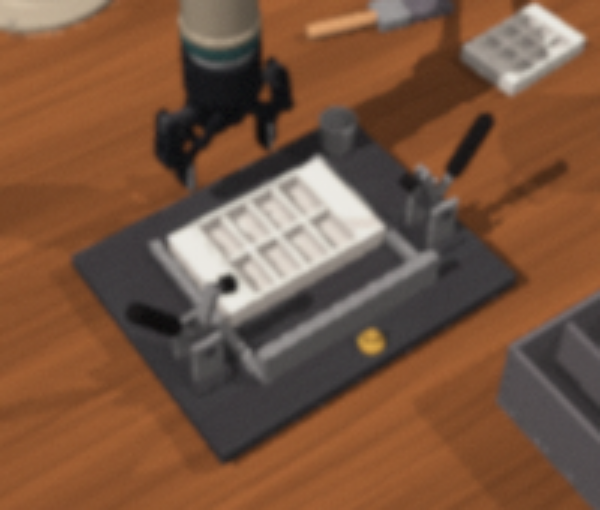

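The crop shows both fingertips, at (190,180) and (265,140), just behind the mould's near edge and clear of the cup. Next is a slow push.

```bash
python3 -m jog '[[[-1,0.08,0,0,0,0,0],[-1,0.16,0,0,0,0,0],[-1,0.22,0,0,0,0,0],[-1,0.28,0,0,0,0,0],[-1,0.34,0,0,0,0,0],[-1,0.40,0,0,0,0,0],[-1,0.46,0,0,0,0,0],[-1,0.52,0,0,0,0,0],[-1,0.58,0,0,0,0,0],[-1,0.63,0,0,0,0,0],[-1,0.68,0,0,0,0,0],[-1,0.71,0,0,0,0,0],[-1,0.71,0,0,0,0,0],[-1,0.71,0,0,0,0,0]]]'
python3 - <<'E'
from bench import env
import cv2,numpy as np
env.snapshot("scene");env.snapshot("top")
for c in("scene","top"):
  for n in("mould","channel"):
    r=env.spot_point(c,n); print(c,n,[(np.round(x["position"],3).tolist(),round(x["conf"],2)) for x in r[:2]])
print(env.sense()["ft_force"])
E
```

```text
t: 5.23
ee_pos: [0.5247, -0.0052, 0.0265]
tool_rot: [3.142, 0.0, 0.03]
ft_force: [0.7, 0.4, -0.2]
finger_gap: 0.0854
finger_force: 0.0
scene mould [([0.546, -0.007, 0.026], 0.56)]
scene channel [([0.571, -0.008, 0.03], 0.8)]
top mould [([0.545, -0.008, 0.031], 0.48)]
top channel []
[0.17854871 0.58344149 0.77688754]
```

Run:
```python
from bench import env
import cv2,numpy as np
a=env.snapshot("scene");cv2.imwrite("pics/d.png",cv2.resize(a[150:320,170:370],None,fx=3,fy=3,interpolation=cv2.INTER_CUBIC))
```

```text
(no output)
```

View pics/d.png

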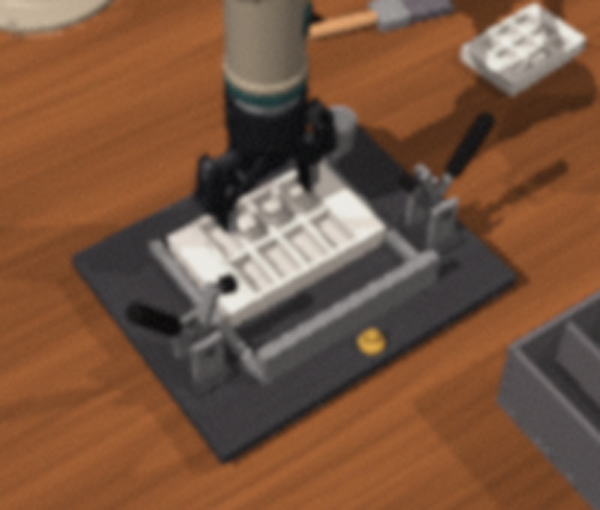

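The crop shows the open fingertips, at (232,225) and (308,185), hovering over the mould. They passed above it without touching, and the mould has not moved. I'll back off, shut the fingers and push with the real tips.

```bash
python3 -m jog '[[[-1,0,0,-0.35,0,0,0],[-1,0,0,-0.35,0,0,0],[-1,-0.4,0,-0.35,0,0,0],[-1,-0.75,0,-0.35,0,0,0],[-1,-0.75,0,-0.35,0,0,0],[1,-0.75,0,-0.35,0,0,0],[1,-0.75,0,-0.35,0,0,0],[1,-0.75,0,-0.35,0,0,0],[1,-0.75,0,-0.35,0,0,0],[1,-0.75,0,-0.35,0,0,0],[1,-0.75,0,-0.35,0,0,0],[1,-0.75,0,-0.35,0,0,0],[1,-0.75,0,-0.35,0,0,0],[1,-0.75,0,-0.35,0,0,0],[1,-0.75,0,-0.35,0,0,0],[1,-0.75,0,-0.35,0,0,0]]]'
python3 -m jog '[[[1,0,0,0.1,0,0,0],[1,0,0,0.2,0,0,0],[1,0,0,0.2,0,0,0],[1,0,0,0.2,0,0,0]]]'
python3 - <<'E'
from bench import env
import cv2,numpy as np
a=env.snapshot("scene");cv2.imwrite("pics/e.png",cv2.resize(a[150:320,170:370],None,fx=3,fy=3,interpolation=cv2.INTER_CUBIC))
E
```

```text
t: 6.92
ee_pos: [0.4498, -0.0074, 0.0616]
tool_rot: [3.141, -0.0, 0.03]
ft_force: [0.4, 0.3, -0.1]
finger_gap: 0.0001
finger_force: 0.0
t: 7.25
ee_pos: [0.4493, -0.0074, 0.0413]
tool_rot: [-3.141, 0.001, 0.03]
ft_force: [-0.1, 0.0, -1.1]
finger_gap: 0.0002
finger_force: 0.0
```

View pics/e.png

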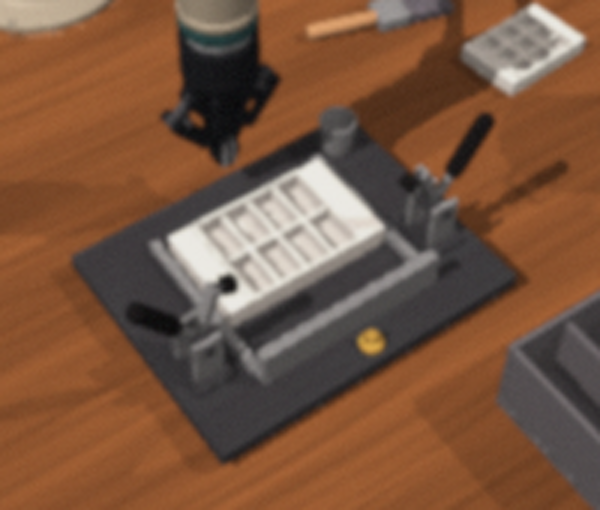

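Run:
```python
from bench import env
import numpy as np
from scipy.spatial.transform import Rotation as R
c=env.camera_info("scene");print(c)
at=np.array(c["attitude"],float)
M=R.from_euler("xyz",at).as_matrix() if at.size==3 else (at if at.shape==(3,3) else R.from_quat(at).as_matrix())
f=192/np.tan(np.radians(c["vertical_fov"])/2)
for p in([.449,-.0074,.0413],[.449,-.0074,.055],[.449,-.0074,.07],[.571,-.008,.03],[.604,.183,.154]):
  q=M.T@(np.array(p)-c["eye"]);u=np.array([c["cx"],c["cy"]])+f*q[:2]/q[2];print(p,u,(u-[170,150])*3)
```

```text
{'vertical_fov': 48.06575770949814, 'cx': 252.03837131791198, 'cy': 190.97358015222906, 'eye': array([ 1.21210161, -0.45166571,  1.01950668]), 'attitude': array([-2.36696686,  0.01944948,  0.99708228])}
[0.449, -0.0074, 0.0413] [244.83962054 208.71616025] [224.51886162 176.14848074]
[0.449, -0.0074, 0.055] [244.69789512 205.69215391] [224.09368535 167.07646172]
[0.449, -0.0074, 0.07] [244.54026584 202.32880594] [223.62079753 156.98641783]
[0.571, -0.008, 0.03] [267.14203312 237.31426134] [291.42609935 261.94278401]
[0.604, 0.183, 0.154] [330.00648619 187.88731171] [480.01945858 113.66193514]
```

The tip appears about 15 mm higher than the nominal TCP, which explains the miss. I'll go down in small steps, watching the force.

```bash
for i in 1 2; do python3 -m jog '[[[1,0,0,0.03,0,0,0],[1,0,0,0.06,0,0,0],[1,0,0,0.06,0,0,0]]]' | grep -E "ee_pos|ft"; done
python3 - <<'E'
from bench import env
import cv2,numpy as np
a=env.snapshot("scene");cv2.imwrite("pics/f.png",cv2.resize(a[180:260,200:300],None,fx=6,fy=6,interpolation=cv2.INTER_CUBIC))
E
```

```text
ee_pos: [0.4496, -0.0074, 0.0354]
ft_force: [-0.8, 0.3, 0.7]
ee_pos: [0.4494, -0.0074, 0.0291]
ft_force: [-0.2, -1.0, -0.1]
```

View pics/f.png

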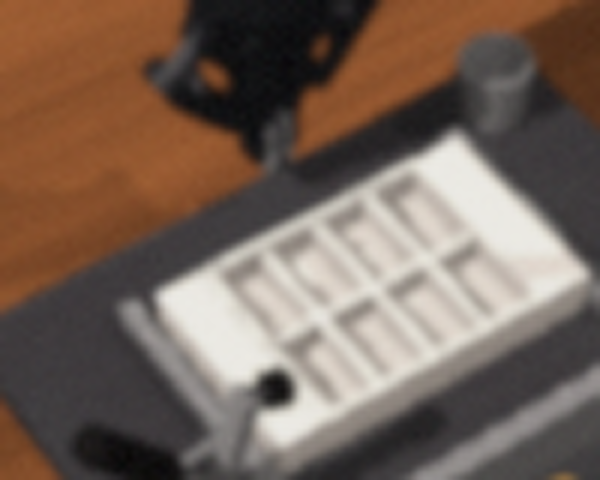

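The tip, at (275,170), projects to z of about 0.043, and there is no plate contact, so it is about 12 mm below the mould's top. Now I push, 4 mm lower.

```bash
python3 -m jog '[[[1,0,0,0.04,0,0,0],[1,0.08,0,0.04,0,0,0],[1,0.16,0,0.04,0,0,0],[1,0.24,0,0.04,0,0,0],[1,0.30,0,0.04,0,0,0],[1,0.35,0,0.04,0,0,0],[1,0.40,0,0.04,0,0,0],[1,0.45,0,0.04,0,0,0],[1,0.5,0,0.04,0,0,0],[1,0.55,0,0.04,0,0,0],[1,0.6,0,0.04,0,0,0],[1,0.6,0,0.04,0,0,0],[1,0.6,0,0.04,0,0,0]]]'
python3 - <<'E'
from bench import env
import cv2,numpy as np
env.snapshot("scene");env.snapshot("top")
for c in("scene","top"):
    r=env.spot_point(c,"mould"); print(c,[(np.round(x["position"],3).tolist(),round(x["conf"],2)) for x in r[:2]])
print(env.sense()["ft_force"])
E
```

```text
t: 8.93
ee_pos: [0.5111, -0.0056, 0.0257]
tool_rot: [3.141, -0.002, 0.03]
ft_force: [-0.2, 0.3, 1.1]
finger_gap: 0.0
finger_force: 0.7
scene [([0.574, -0.006, 0.025], 0.84)]
top [([0.574, -0.009, 0.03], 0.83)]
[-0.0910416   0.39054457  0.71433278]
```

The mould is moving. It still has about 27 mm to go, so I push on and watch the force.

```bash
python3 -m jog '[[[1,0.05,0,0,0,0,0],[1,0.1,0,0,0,0,0],[1,0.15,0,0,0,0,0],[1,0.19,0,0,0,0,0],[1,0.22,0,0,0,0,0],[1,0.25,0,0,0,0,0],[1,0.25,0,0,0,0,0]]]' | grep -E "ee_pos|ft"
for i in 1 2 3; do python3 -m jog '[[[1,0.01,0,0,0,0,0],[1,0.02,0,0,0,0,0],[1,0.02,0,0,0,0,0]]]' | grep -E "ee_pos|ft"; done
```

```text
ee_pos: [0.5347, -0.0052, 0.0254]
ft_force: [-2.0, -1.5, 1.7]
ee_pos: [0.5348, -0.0051, 0.0253]
ft_force: [-5.2, -2.5, 1.7]
ee_pos: [0.5349, -0.0051, 0.0253]
ft_force: [-8.7, -2.3, 5.4]
ee_pos: [0.5349, -0.0051, 0.0252]
ft_force: [-12.1, -3.8, 8.7]
```

The position has stalled and the force is rising, so it is against the stop. I'll back off gently and check.

```bash
python3 -m jog '[[[1,-0.06,0,0,0,0,0],[1,-0.3,0,0,0,0,0],[1,-0.6,0,0,0,0,0],[1,-0.6,0,-0.4,0,0,0],[1,-0.6,0,-0.8,0,0,0],[1,-0.6,0,-1,0,0,0],[1,-0.6,0,-1,0,0,0]]]' | grep -E "ee_pos|ft"
python3 - <<'E'
from bench import env
import cv2,numpy as np
a=env.snapshot("scene");b=env.snapshot("top")
cv2.imwrite("pics/g.png",np.vstack([cv2.resize(a[170:300,190:350],None,fx=3,fy=3,interpolation=cv2.INTER_CUBIC)[:300],cv2.resize(b[110:210,180:340],None,fx=3,fy=3,interpolation=cv2.INTER_CUBIC)]))
for c in("scene","top"):
  for n in("mould","channel","clamp_left_tip","clamp_right_tip","pivot_left","pivot_right"):
    r=env.spot_point(c,n); print(c,n,[(np.round(x["position"],3).tolist(),round(x["conf"],2)) for x in r[:2]])
E
```

```text
ee_pos: [0.486, -0.0069, 0.131]
ft_force: [1.5, -0.6, 0.1]
scene mould [([0.601, -0.007, 0.024], 0.56)]
scene channel [([0.571, -0.013, 0.031], 0.7)]
scene clamp_left_tip [([0.613, 0.184, 0.153], 0.51)]
scene clamp_right_tip [([0.626, -0.2, 0.152], 0.69)]
scene pivot_left [([0.447, 0.399, -0.002], 0.59)]
scene pivot_right [([0.486, -0.452, -0.002], 0.47)]
top mould [([0.599, -0.004, 0.032], 0.6)]
top channel []
top clamp_left_tip [([0.606, 0.182, 0.151], 0.79)]
top clamp_right_tip [([0.622, -0.2, 0.151], 0.49)]
top pivot_left [([0.612, 0.129, 0.074], 0.62)]
top pivot_right [([0.621, -0.143, 0.076], 0.65)]
```

View pics/g.png

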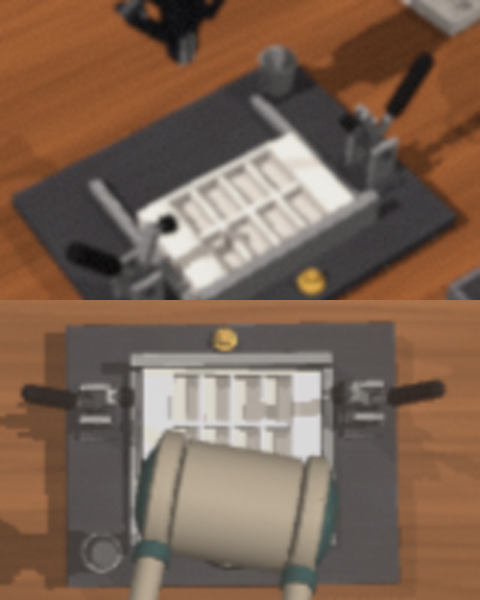

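In the scene crop the mould (top half, 140–350) sits flush against the stop bar. The top crop shows its far edge parallel to the stop, and both handles still open. I'll raise, turn 90° so the flat faces push, and go to the left handle.

```bash
python3 -m jog '[[[1,0,0,-0.4,0,0,0],[1,0,0,-0.8,0,0,0],[1,0,0,-0.95,0,0,0],[1,1,0,-0.95,0,0,-0.5],[1,1,0,-0.95,0,0,-0.5],[1,1,0,-0.95,0,0,-0.5],[1,1,0,-0.95,0,0,-0.5],[1,1,0,-0.95,0,0,-0.5],[1,1,0,-0.95,0,0,-0.5],[1,1,0,-0.95,0,0,-0.5],[1,1,0,-0.95,0,0,-0.5],[1,1,0,-0.95,0,0,-0.5],[1,1,0,-0.95,0,0,-0.5],[1,1,0,-0.95,0,0,-0.5],[1,1,0,-0.95,0,0,-0.5],[1,1,0,-0.95,0,0,-0.5],[1,1,0,-0.95,0,0,-0.5]]]' 
python3 -m jog '[[[1,1,0.15,0,0,0,0],[1,1,0.15,0,0,0,0],[1,1,0.15,0,0,0,0],[1,1,0.15,0,0,0,0],[1,1,0.15,0,0,0,0]]]'
python3 -m jog '[[[1,1,0.15,0,0,0,0],[1,1,0.15,0,0,0,0],[1,1,0.15,0,0,0,0],[1,1,0.15,0,0,0,0],[1,1,0.15,0,0,0,0]]]'
```

```text
t: 13.17
ee_pos: [0.5807, -0.0035, 0.2205]
tool_rot: [-3.141, 0.0, 1.602]
ft_force: [0.5, 0.0, 0.3]
finger_gap: 0.0
finger_force: 0.0
t: 13.58
ee_pos: [0.5927, 0.0977, 0.2203]
tool_rot: [-3.141, 0.001, 1.601]
ft_force: [0.4, -0.8, 0.3]
finger_gap: -0.0002
finger_force: 0.0
t: 14.0
ee_pos: [0.6047, 0.1966, 0.2202]
tool_rot: [-3.141, 0.002, 1.601]
ft_force: [0.3, -0.8, 0.9]
finger_gap: 0.0001
finger_force: 0.0
```

```bash
python3 -m jog '[[[1,0.42,0.06,0,0,0,0],[1,0.42,0.06,0,0,0,0],[1,0.42,0.06,0.4,0,0,0],[1,0.42,0.06,0.8,0,0,0],[1,0.42,0.06,0.95,0,0,0],[1,0.42,0.06,0.95,0,0,0],[1,0.42,0.06,0.95,0,0,0]]]'
python3 - <<'E'
from bench import env
import cv2,numpy as np
a=env.snapshot("scene")
cv2.imwrite("pics/h.png",cv2.resize(a[120:270,230:400],None,fx=4,fy=4,interpolation=cv2.INTER_CUBIC)[:600])
E
```

```text
t: 14.58
ee_pos: [0.6094, 0.2376, 0.1251]
tool_rot: [-3.14, 0.001, 1.599]
ft_force: [0.2, 0.6, -0.2]
finger_gap: -0.0001
finger_force: 0.0
```

View pics/h.png

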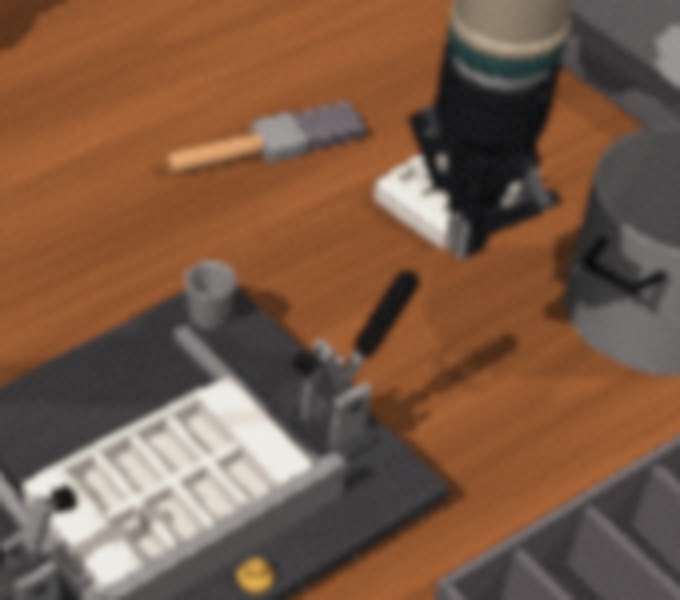

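The fingertip, at (458,245), stands outside the left handle's end at (405,278), but its path along -y would meet the handle just at the end's height. I'll go 10 mm lower and then push inwards.

```bash
python3 -m jog '[[[1,0,0,0.1,0,0,0],[1,-0.1,0,0.1,0,0,0],[1,-0.2,0,0.1,0,0,0],[1,-0.3,0,0.1,0,0,0],[1,-0.38,0,0.1,0,0,0],[1,-0.46,0,0.1,0,0,0],[1,-0.54,0,0.1,0,0,0],[1,-0.6,0,0.1,0,0,0]]]' | grep -E "ee_pos|ft"
python3 -m jog '[[[1,-0.06,0,0,0,0,0],[1,-0.12,0,0,0,0,0],[1,-0.18,0,0,0,0,0],[1,-0.24,0,0,0,0,0],[1,-0.3,0,0,0,0,0],[1,-0.36,0,0,0,0,0],[1,-0.42,0,0,0,0,0],[1,-0.5,0,0,0,0,0],[1,-0.5,0,0,0,0,0]]]' | grep -E "ee_pos|ft"
python3 - <<'E'
from bench import env
import cv2,numpy as np
env.snapshot("scene");env.snapshot("top")
for c in("scene","top"):
  for n in("mould","clamp_left_tip"):
    r=env.spot_point(c,n); print(c,n,[(np.round(x["position"],3).tolist(),round(x["conf"],2)) for x in r[:2]])
E
```

```text
ee_pos: [0.6121, 0.1797, 0.1169]
ft_force: [-0.5, 3.5, 1.9]
ee_pos: [0.6128, 0.1276, 0.1154]
ft_force: [0.7, -0.9, 0.0]
scene mould [([0.599, -0.006, 0.027], 0.59)]
scene clamp_left_tip [([0.616, 0.072, 0.155], 0.57)]
top mould [([0.599, -0.011, 0.032], 0.95)]
top clamp_left_tip [([0.61, 0.072, 0.152], 0.66)]
```

The left lever is shut, with its end at y = 0.072. Next I retract, go up and cross to the right side.

```bash
python3 -m jog '[[[1,0.2,0,0,0,0,0],[1,0.2,0,-0.4,0,0,0],[1,0.2,0,-0.8,0,0,0],[1,0.2,0,-1,0,0,0],[1,0.2,0,-1,0,0,0]]]' | grep -E "ee_pos|ft"
for i in 1 2 3 4; do python3 -m jog '[[[1,-1,0,0,0,0,0],[1,-1,0,0,0,0,0],[1,-1,0,0,0,0,0],[1,-1,0,0,0,0,0]]]'| grep -E "ee_pos|ft|rot"; done
```

```text
ee_pos: [0.6155, 0.1506, 0.2219]
ft_force: [-0.2, 0.0, -0.6]
ee_pos: [0.6148, 0.0458, 0.2146]
tool_rot: [-3.14, 0.002, 1.597]
ft_force: [0.2, 0.6, -0.2]
ee_pos: [0.6181, -0.0533, 0.2146]
tool_rot: [-3.14, 0.001, 1.597]
ft_force: [0.6, 0.2, 0.4]
ee_pos: [0.6214, -0.1526, 0.2146]
tool_rot: [-3.141, 0.001, 1.598]
ft_force: [-0.1, 1.0, 0.5]
ee_pos: [0.6245, -0.2521, 0.2146]
tool_rot: [-3.141, 0.0, 1.598]
ft_force: [0.0, 0.5, -0.3]
```

```bash
python3 -m jog '[[[1,0,0,0.4,0,0,0],[1,0,0,0.8,0,0,0],[1,0,0,0.99,0,0,0],[1,0,0,0.99,0,0,0],[1,0.1,0,0.99,0,0,0],[1,0.2,0,0.99,0,0,0],[1,0.3,0,0.99,0,0,0],[1,0.38,0,0.99,0,0,0],[1,0.46,0,0.99,0,0,0],[1,0.54,0,0.99,0,0,0],[1,0.6,0,0.99,0,0,0]]]' | grep -E "ee_pos|ft"
python3 -m jog '[[[1,0.06,0,0,0,0,0],[1,0.12,0,0,0,0,0],[1,0.18,0,0,0,0,0],[1,0.24,0,0,0,0,0],[1,0.3,0,0,0,0,0],[1,0.36,0,0,0,0,0],[1,0.42,0,0,0,0,0],[1,0.47,0,0,0,0,0],[1,0.47,0,0,0,0,0]]]' | grep -E "ee_pos|ft"
python3 -m jog '[[[1,-0.2,0,0,0,0,0],[1,-0.2,0,-0.4,0,0,0],[1,-0.2,0,-0.8,0,0,0],[1,-0.2,0,-1,0,0,0],[1,-0.2,0,-1,0,0,0]]]' | grep -E "ee_pos|ft"
python3 - <<'E'
from bench import env
import cv2,numpy as np
a=env.snapshot("scene");b=env.snapshot("top")
cv2.imwrite("pics/i.png",np.vstack([cv2.resize(a[150:320,170:370],None,fx=2.4,fy=2.4)[:360],cv2.resize(b[110:210,170:370],None,fx=2.4,fy=2.4)]))
for c in("scene","top"):
  for n in("mould","clamp_left_tip","clamp_right_tip"):
    r=env.spot_point(c,n); print(c,n,[(np.round(x["position"],3).tolist(),round(x["conf"],2)) for x in r[:2]])
E
```

```text
ee_pos: [0.6236, -0.1903, 0.1193]
ft_force: [-0.3, -2.2, 2.4]
ee_pos: [0.6207, -0.1419, 0.1164]
ft_force: [-0.2, -0.0, 0.5]
ee_pos: [0.6247, -0.1648, 0.2229]
ft_force: [0.4, -0.5, -0.0]
scene mould [([0.599, -0.008, 0.023], 0.7), ([0.613, 0.125, 0.071], 0.37)]
scene clamp_left_tip [([0.618, 0.07, 0.153], 0.8), ([0.625, -0.143, 0.072], 0.55)]
scene clamp_right_tip [([0.62, -0.089, 0.154], 0.56)]
top mould [([0.598, -0.011, 0.032], 0.64)]
top clamp_left_tip [([0.609, 0.072, 0.151], 0.7), ([0.296, -0.328, 0.001], 0.31)]
top clamp_right_tip [([0.617, -0.092, 0.15], 0.55)]
```

View pics/i.png

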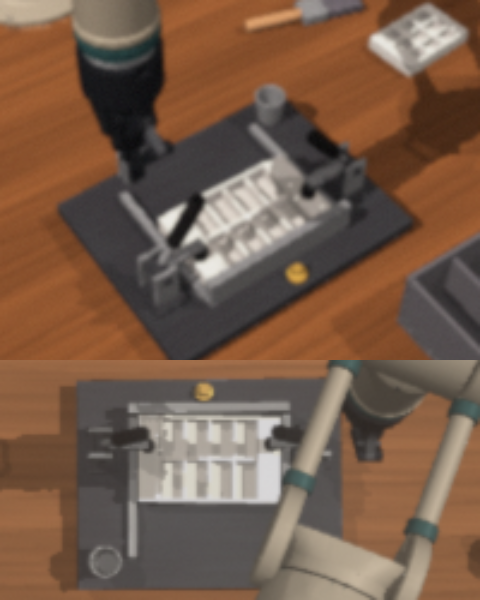

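Both handles lean inwards, with the pads on the rims at (200,250) and (308,190). The mould is against the stop and the gripper is clear, so I hand it in.

```bash
python3 -m jog '[[[1,0,0,-0.3,0,0,0],[1,0,0,-0.3,0,0,0],[1,0,0,-0.3,0,0,0],[1,0,0,-0.3,0,0,0]]]' | grep -E "ee_pos|ft|^t"; python3 -c "
from bench import env
print(env.close_job())"
```

```text
t: 20.92
ee_pos: [0.6214, -0.1632, 0.246]
tool_rot: [-3.141, -0.0, 1.601]
ft_force: [-0.8, 0.5, 0.2]
the job is handed in; nothing more can be done
None
```

The mould is home against the back stop and both clamps are snapped shut on it with the robot clear; I handed the job in at about 21 s, but the hand-in returned no verdict.

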